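# Lock the cue shafts away behind the latched gate

### The job

Put the cue shafts away: lift the latch bar out of its keeper and slide the steel gate right back, lay every shaft from the mat in notches of its own on the shelf with its tip at the far end, then lay the aluminium retaining bar across them, centred in its two saddles. Then slide the gate fully shut with the latch bar lifted over the keeper and let the bar drop into the notch. Leave the other things on the bench where they are.

Things in the scene. Friction and masses are not known exactly. Their poses are not given: they have to be found in the camera images.
- rack: The shaft shelf, fixed: low oak tray 384 mm (its x) by 262 mm (y), origin at the centre of its underside on the bench; its x points away from the robot (far end +x), y to the left. End boards 106 mm high, inside faces at x = -178 and +178; tray floor 18 mm up. Steel tracks for the gate on top of the end boards (to 125 mm up), running on to y = +415, where legs stand at x = -185 and +185.
- near_comb (a point): Middle of the near comb board (18 mm thick, across the rack at x = -110 mm; the far one is alike at x = +110), at notch-floor height 45 mm. Each has four U-notches at rack y = -72, -24, +24, +72 mm, 26 mm wide, tooth tops 70 mm up. A shaft in a pair of notches (one of each comb) has its origin 53 mm above the bench and 18 mm of end play each way about the shelf's middle.
- saddle_right (a point): Centre of the floor of the right dark steel saddle for the retaining bar, at rack x = +50, y = -106 mm, 68 mm above the bench; 16 mm long in y, 30 mm clear between its cheeks (in x), cheeks to 88 mm. The left saddle is alike, at rack x = +50, y = +106 mm.
- gate (a joint): Travel (m) of the barred steel gate, 350 by 250 mm, 109 to 121 mm above the bench, that slides flat over the shelf along the rack's +y: 0 = fully shut on its stop (start), 0.27 = fully open: its leading edge is then at rack y = +145 mm and the whole shelf is free from above. About 2 N of friction; it stays where it is left, and carries the latch bar. It can be slid by the latch bar's knob.
- latch_bar (a joint): Angle (rad) of the gravity latch bar, dark steel, 112 by 12 by 10 mm along the rack's y, pivoted on the gate: 0 = level on its stop (start: in the notch), grows as its free (-y) end is lifted, to 1.1; falls back by its own weight (0.16 kg). A nose 10 mm long hangs under its free end, 90 mm from the pivot, to 27 mm below pivot height; it clears the keeper's teeth from about 0.22 up.
- latch_knob (a point): Centre of the black ball knob, 25 mm in diameter, on a stem on top of the latch bar: 75 mm out (-y) from the bar's pivot (axis along the rack's x) and 35 mm above it when level; pivot 147 mm, knob 182 mm above the bench. Gate shut: knob at x = -110, y = -140 mm of the rack; open: 270 mm further to +y.
- latch_pivot (a point): The latch bar's pivot (axis along the rack's x) on the gate, 147 mm above the bench. Gate shut: at x = -110, y = -65 mm of the rack.
- saddle_left (a point): Centre of the floor of the left saddle, at rack x = +50, y = +106 mm; otherwise like the right one.
- keeper_notch (a point): Mouth of the notch in the keeper, a dark steel post 26 mm wide (x) fixed at x = -110 mm of the rack, y from -132 to -177. The notch is open upward from y = -146 to -168, floor 116 mm up, a tooth either side to 136 mm; this point is midway at tooth-top height. If the gate is about 5 mm or more short of shut, the nose lands on the tooth instead.
- mat: Grey bench mat, fixed, 350 by 320 by 3 mm, origin at the centre of its underside; the shafts and the retaining bar start on it, side by side about 66 mm apart, roughly along its x.
- retaining_bar: Retaining bar, aluminium box bar 260 mm long (its x), 22 mm wide (y), 24 mm high (z), origin at its centre, 0.13 kg; the same either way round. Lying in both saddles its origin is 80 mm above the bench.
- shaft1: Cue shaft of a four-piece cue: maple, round, 320 mm long, tapering evenly from 20 mm diameter at the dark steel joint collar (-x end) to 13 mm at the white ferrule and leather tip (+x end), 0.075 kg, origin on its axis at mid-length (16.5 mm diameter there; balance point 22 mm nearer the collar). Starts on the mat, tip roughly away from the robot. 2 to 4 shafts are there; an absent one reads None.
- shaft2: Cue shaft of a four-piece cue: maple, round, 320 mm long, tapering evenly from 20 mm diameter at the dark steel joint collar (-x end) to 13 mm at the white ferrule and leather tip (+x end), 0.075 kg, origin on its axis at mid-length (16.5 mm diameter there; balance point 22 mm nearer the collar). Starts on the mat, tip roughly away from the robot. 2 to 4 shafts are there; an absent one reads None.
- shaft3: Cue shaft of a four-piece cue: maple, round, 320 mm long, tapering evenly from 20 mm diameter at the dark steel joint collar (-x end) to 13 mm at the white ferrule and leather tip (+x end), 0.075 kg, origin on its axis at mid-length (16.5 mm diameter there; balance point 22 mm nearer the collar). Starts on the mat, tip roughly away from the robot. 2 to 4 shafts are there; an absent one reads None.
- shaft4: Cue shaft of a four-piece cue: maple, round, 320 mm long, tapering evenly from 20 mm diameter at the dark steel joint collar (-x end) to 13 mm at the white ferrule and leather tip (+x end), 0.075 kg, origin on its axis at mid-length (16.5 mm diameter there; balance point 22 mm nearer the collar). Starts on the mat, tip roughly away from the robot. 2 to 4 shafts are there; an absent one reads None.
- tip_tin: Bystander: round aluminium tin of tips with lid, 66 mm diameter, 31 mm high, origin under its centre.
- tapper: Bystander: brass tapper lying down, 142 mm long (its x), head 32 mm thick, origin under its middle.
- chalk: Bystander: chalk cube, 22 mm, between mat and shelf, origin under its centre.
- burnisher: Bystander: flat bone burnisher 115 by 18 by 7 mm, near side of the bench, origin under its centre.
- glue_bottle: Bystander: small white glue bottle, 34 mm diameter, 95 mm high, origin under its centre.
- sanding_paddle: Bystander: flat plywood sanding paddle about 165 by 36 by 9 mm, origin under its middle.
- tip_shaper: Bystander: dark steel tip shaper, cylinder 32 mm diameter, 27 mm high, origin under its centre.

How it is judged:
On the way, in this order (a step that is already met when the one before it is completed fails the run):
1. the latch is lifted and the gate slid back, at least 0.23 m open (value of joint gate above 0.23 m), for 0.2 s.
2. every shaft present lies in its notches, tip at the far end (z of shaft1 in the frame of rack between 0.045 and 0.062 m and y of shaft1 in the frame of rack between -0.086 and 0.086 m and x of shaft1 in the frame of rack between -0.03 and 0.03 m and angle between the x axis of each of shaft1, shaft2, shaft3, shaft4 and the x axis of rack, either way round below 0.09 rad and x of near_comb in the frame of shaft1 below -0.07 m and z of shaft2 in the frame of rack between 0.045 and 0.062 m and y of shaft2 in the frame of rack between -0.086 and 0.086 m and x of shaft2 in the frame of rack between -0.03 and 0.03 m and x of near_comb in the frame of shaft2 below -0.07 m and z of shaft3 in the frame of rack between 0.045 and 0.062 m and y of shaft3 in the frame of rack between -0.086 and 0.086 m and x of shaft3 in the frame of rack between -0.03 and 0.03 m and x of near_comb in the frame of shaft3 below -0.07 m and z of shaft4 in the frame of rack between 0.045 and 0.062 m and y of shaft4 in the frame of rack between -0.086 and 0.086 m and x of shaft4 in the frame of rack between -0.03 and 0.03 m and x of near_comb in the frame of shaft4 below -0.07 m), for 0.2 s.
3. the retaining bar lies in both saddles, over the shafts (all of step 2 and z of retaining_bar in the frame of rack between 0.074 and 0.086 m and x of retaining_bar in the frame of rack between 0.042 and 0.058 m and y of retaining_bar in the frame of rack between -0.02 and 0.02 m and angle between the x axis of retaining_bar and the y axis of rack, either way round below 0.08 rad), for 0.2 s.
4. the gate is shut and the latch bar has dropped into the keeper's notch (value of joint gate below 0.006 m and value of joint latch_bar below 0.06 rad), for 0.2 s.
At the end, for the whole second after the job is handed in: Every shaft present lies down in notches of its own, tip at the far end; the retaining bar lies in both saddles, centred within 20 mm; the gate is within 6 mm of its stop, the latch bar down in the notch (below 0.06 rad), all at rest (all of step 3 and all of step 4 and linear speed of each of shaft1, shaft2, shaft3, shaft4, retaining_bar below 0.03 m/s); the robot touches nothing.
It fails at once if one of the bystanders is shifted by more than 50 mm (distance of any of tip_tin, tapper, chalk, burnisher, glue_bottle, sanding_paddle, tip_shaper from where it was at the start of the episode above 0.05 m).
Of shaft1, shaft2, shaft3, shaft4 only 2 to 4 are there at a start; the rules pass over those that are not, and their reading is None.
At some moment in a run one of shaft1, shaft2, shaft3, shaft4, retaining_bar may be knocked a few centimetres aside while the robot is not near it.
Once in a run the grip may slacken for a moment while it holds something.
It also fails if it takes over 210 s, if anything falls off the work surface, if the arm or the gripper's body presses on something with over 40 N, if the wrist force passes 120 N, or if a joint passes its speed limit or range.

### The arm

A 7-joint arm with a two-finger parallel gripper is mounted at the origin on the work surface. World frame = base frame: x ahead of the robot, y to its left, z up, the work surface at z = 0. Lengths are in m, angles in rad, forces in N, time in s.
With the tool pointing down it reaches from about 0.35 to 0.9 m from the base axis. Payload 19.9 kg.
Tool frame: the origin (TCP) lies between the finger pads; the fingertips stand 19 mm ahead of it and the grasp point (between the pads) is the TCP; z points along the fingers, y is the line along which they close (so a half turn about z gives the same grasp; the last joint's range is limited). The gripper opens to 94 mm and grips with 3 to 60 N. Pads are 16 mm wide; open, the fingers measure 119 mm over their backs; the gripper's body (75 mm by 177 mm) begins 78 mm behind the grasp point.
Start: joints at [1.2, 0.417, -0.01, 1.614, 0.005, 1.111, -0.053], TCP at [0.202, -0.591, 0.224] pointing down, gripper open.
Joint ranges: [-2.81, 2.81], [-0.39, 2.02], [-1.27, 1.25], [0.06, 2.57], [-1.19, 4.33], [0.19, 2], [-2.82, 2.82]. Speed limits (rad/s): [1.89, 1.89, 2.39, 2.39, 3.01, 3.01, 3.01].

### API

Orientations are given as a 3x3 rotation matrix whose columns are the frame's x, y, z axes.
In Python, from rig import robot, viewer, workorder, gripper_to gives the robot as it stands (robot), with the cameras (viewer), the job (workorder) and the gripper as plain functions. Calls block until the motion is done:
- robot.move_ptp(position, orientation): joint-space move of the TCP to a pose.
- robot.move_linear(position, velocity=0.15, frame=None, threshold=None): straight line of the TCP; frame=None keeps the orientation; velocity is the mean speed in m/s. With threshold (N) it stops when the force on the tool has changed by that much, and returns True; else False.
- robot.goto_joints(angles): joint-space move.
- gripper_to(opening): finger opening in m; the grip force is fixed at half the most; returns when the fingers have stopped.
- robot.pause(seconds).
- robot.ik(position, orientation): joint angles nearest the present ones, or None.
- robot.get_state(): the state.
- viewer.grab_frame(name): name is "scene" or "top" or "wrist"; returns the picture (480x640x3 uint8, red, green, blue); there is no depth.
- viewer.camera_info(name): a dict with "fx", "fy", "cx", "cy" (pixels), "rvec" (rotation vector, rad) and "tvec" (3), from world to camera coordinates, as OpenCV has them. Camera axes: x right, y down, z forward; pixel columns grow to the right and rows downward; lengths in m; the calibration is good to about 2 mm. A picture is of the moment at which its call begins: read the wrist's pose just before it. camera_info takes no time and is no camera call; for the wrist camera it gives the pose at the moment of the call.
A pose or a line that the arm cannot do raises robot.PlanningError and nothing moves.
- workorder.sign_off(): hands the job in; it is judged then, once.
The state is a dict: "time": time; "qpos": joint angles; "joint_vel": joint speeds; "effort": joint torques, N m; "ee_pos": TCP position; "tool_rot": TCP orientation; "force": force on the tool from outside, world axes, zero at the start; "moment": the same for the moment, N m; "opening": finger opening in m; "grasp_force": force on a finger pad.
Only numpy, scipy, OpenCV 4.12 (cv2) and the standard library are available. Lean on these libraries where they do the work, as an engineer would, in place of code of your own. Each camera call takes 0.05 s, during which the arm holds its last target. There are 200 camera calls.

## Working session

There is one attempt and no reset: what is moved stays moved. The work goes in short steps, each a Python script; the robot and the scene stay as the last script left them, time stands still between calls to the robot, and variables do not carry over. Pictures are saved under pics/ and viewed, at most 14 in all, crops included, and the job is handed in when it is done.

```bash
ls; mkdir -p pics; python3 - <<'E'
from rig import robot, viewer, workorder, gripper_to
import cv2
for n in("scene","top"):
    im=viewer.grab_frame(n); cv2.imwrite(f"pics/{n}0.png",im[:,:,::-1])
    print(n,viewer.camera_info(n))
print(viewer.camera_info("wrist"))
s=robot.get_state();print(s["time"],s["ee_pos"],s["tool_rot"],s["opening"])
E
```

```text
pics
rig.py
scene {'fx': 520.0123901241737, 'fy': 520.0123901241737, 'cx': 322.2524344371877, 'cy': 244.63559815625433, 'rvec': array([ 1.88032919,  1.18686026, -0.6311109 ]), 'tvec': array([-0.12014598, -0.16798594,  1.75790111])}
top {'fx': 457.0392205758772, 'fy': 457.0392205758772, 'cx': 319.63625142163636, 'cy': 249.56688371024222, 'rvec': array([ 2.05417696, -2.16053137,  0.22775845]), 'tvec': array([-0.06422531,  0.53232209,  1.31946065])}
{'fx': 426.98949086522776, 'fy': 426.98949086522776, 'cx': 324.86036022296435, 'cy': 239.30914434635056, 'rvec': array([-2.37474899,  1.69670103,  0.22565706]), 'tvec': array([-0.62479084, -0.02805554,  0.39055307])}
0.1 [ 0.2023139  -0.59102413  0.22390396] [[ 9.46096472e-01  3.23884666e-01 -4.35043126e-04]
 [ 3.23884943e-01 -9.46095981e-01  9.68245711e-04]
 [-9.79926144e-05 -1.05695777e-03 -9.99999437e-01]] 0.09384103115509478
```

View pics/scene0.png

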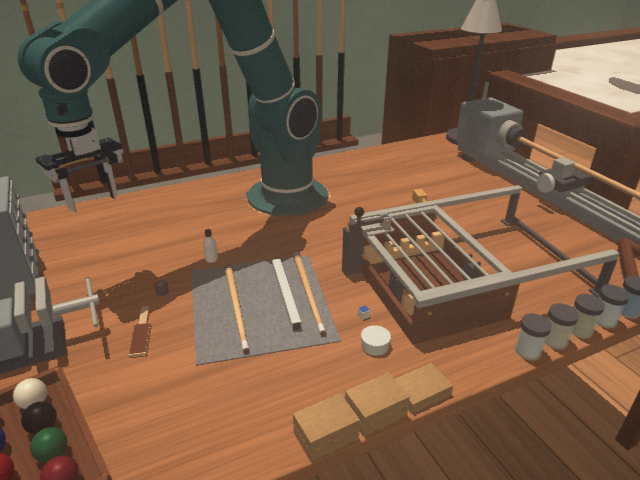

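View pics/top0.png

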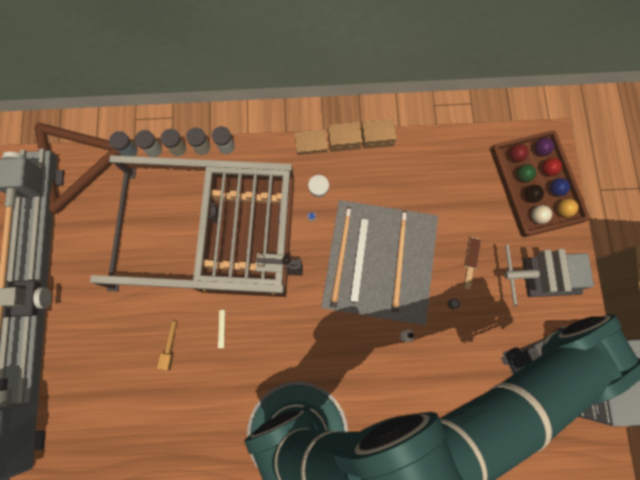

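The scene view shows a rack with the gate shut and the knob at about (360,212). The top view shows 2 shafts (342,260) and (400,262) with white tips far (up), and the bar at (359,260). The rack is at about (245,225), with the keeper at (293,265).

```bash
cat > h.py <<'E'
from rig import robot, viewer, workorder, gripper_to
import cv2, numpy as np
def cam(n):
    c=viewer.camera_info(n); R=cv2.Rodrigues(np.array(c["rvec"]))[0]
    return c,R,np.array(c["tvec"])
def ray(cm,p):
    c,R,t=cm; d=R.T@np.array([(p[0]-c["cx"])/c["fx"],(p[1]-c["cy"])/c["fy"],1.]); return -R.T@t,d/np.linalg.norm(d)
def onz(cm,p,z):
    o,d=ray(cm,p); return o+d*(z-o[2])/d[2]
def tri(rays):
    A=sum(np.eye(3)-np.outer(d,d) for o,d in rays); b=sum((np.eye(3)-np.outer(d,d))@o for o,d in rays)
    x=np.linalg.solve(A,b); return x,[np.linalg.norm(np.cross(d,x-o)) for o,d in rays]
def proj(cm,X):
    c,R,t=cm; q=R@np.asarray(X,float)+t; return np.array([c["fx"]*q[0]/q[2]+c["cx"],c["fy"]*q[1]/q[2]+c["cy"]])
def down(yaw):  # tool x at angle yaw, z down
    c,s=np.cos(yaw),np.sin(yaw); return np.array([[c,s,0],[s,-c,0],[0,0,-1.]])
def shot(n,name=None):
    cm=cam(n); im=viewer.grab_frame(n)
    if name: cv2.imwrite(f"pics/{name}.png",im[:,:,::-1])
    return cm,im
E
python3 - <<'E'
from h import *
np.set_printoptions(precision=4,suppress=True)
T=cam("top");S=cam("scene")
print("knob",tri([ray(T,(291,264)),ray(S,(360,212))]))
for p in[(112,160),(291,166),(93,280),(282,290)]: print(p,onz(T,p,.125))
for p in[(348,210),(334,304),(404,214),(397,309),(364,221),(355,300)]: print(p,onz(T,p,.012))
c,R,t=cam("wrist");s=robot.get_state()
Rt=s["tool_rot"]; print("cam in tool",Rt.T@(-R.T@t-s["ee_pos"]),"\n",Rt.T@R.T)
for y in (0,-.35,.35):
  for yaw in(0,1.57,-1.57,.3,-.3):
    print(y,yaw,[None if robot.ik([x,y,.45],down(yaw)) is None else 1 for x in(.4,.5,.6,.7)])
E
```

```text
knob (array([ 0.4709, -0.0009,  0.1768]), [np.float64(0.010456579892189797), np.float64(0.010456579892189729)])
(112, 160) [0.8197 0.517  0.125 ]
(291, 166) [ 0.7726 -0.0181  0.125 ]
(93, 280) [0.4583 0.5536 0.125 ]
(282, 290) [0.403  0.0207 0.125 ]
(348, 210) [ 0.662  -0.1875  0.012 ]
(334, 304) [ 0.3672 -0.1263  0.012 ]
(404, 214) [ 0.6397 -0.3636  0.012 ]
(397, 309) [ 0.3426 -0.3158  0.012 ]
(364, 221) [ 0.6233 -0.2356  0.012 ]
(355, 300) [ 0.3761 -0.1908  0.012 ]
cam in tool [ 0.0749  0.0001 -0.1602] 
 [[ 0.0002 -0.9654 -0.2608]
 [ 1.     -0.      0.0007]
 [-0.0007 -0.2608  0.9654]]
0 0 [1, 1, 1, 1]
0 1.57 [1, 1, 1, 1]
0 -1.57 [1, None, 1, 1]
0 0.3 [1, 1, 1, 1]
0 -0.3 [1, 1, 1, 1]
-0.35 0 [1, 1, 1, 1]
-0.35 1.57 [1, 1, 1, 1]
-0.35 -1.57 [1, 1, 1, 1]
-0.35 0.3 [1, 1, 1, 1]
-0.35 -0.3 [1, 1, 1, 1]
0.35 0 [1, 1, 1, 1]
0.35 1.57 [1, 1, 1, 1]
0.35 -1.57 [1, 1, 1, 1]
0.35 0.3 [1, 1, 1, 1]
0.35 -0.3 [1, 1, 1, 1]
```

```bash
cat > h2.py <<'E'
E
rm h2.py; python3 - <<'E'
from h import *
import pickle
out={}
for k,(x,y,yaw) in {"matA":(.48,-.32,0),"matB":(.48,-.18,0),"rackA":(.55,.0,0),"rackB":(.55,.2,0)}.items():
    robot.move_ptp([x,y,.42],down(yaw)); robot.pause(.3); out[k]=shot("wrist",k)
out["top"]=shot("top","top1"); out["scene"]=shot("scene","scene1")
pickle.dump(out,open("v1.pkl","wb"))
print(robot.get_state()["time"])
E
```

```text
5.425
```

View pics/rackA.png

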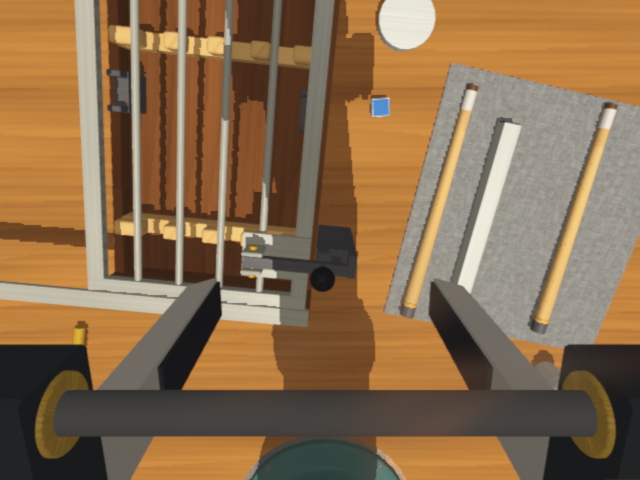

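View pics/matB.png

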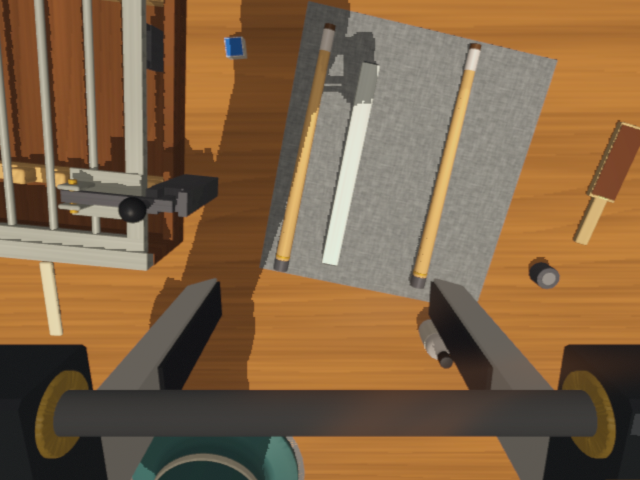

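rackA shows the knob at (322,279), shaft tips at (472,88) and (611,107), and the near track edge running (0,297)→(306,326). matB shows the knob at (132,209), and shafts tip/collar at (331,27)/(281,270) and (475,45)/(419,287). The bar ends there at (371,66) and (330,262).

```bash
python3 - <<'E'
from h import *
import pickle
np.set_printoptions(precision=4,suppress=True)
V=pickle.load(open("v1.pkl","rb"))
A=V["rackA"][0];B=V["matB"][0]
def two(a,b): 
    x,e=tri([ray(A,a),ray(B,b)]); print(x,max(e)); return x
def circ(k,p):
    im=V[k][1][p[1]-22:p[1]+22,p[0]-22:p[0]+22]; g=cv2.GaussianBlur(cv2.cvtColor(im,cv2.COLOR_RGB2GRAY),(3,3),0)
    c=cv2.HoughCircles(g,cv2.HOUGH_GRADIENT,1.5,30,param1=80,param2=10,minRadius=9,maxRadius=17); return c[0][0][:2]+np.array(p)-22 if c is not None else p
a,b=circ("rackA",(322,279)),circ("matB",(132,209));print(a,b)
k=two(a,b)
for a,b in[((472,88),(331,27)),((409,316),(281,270)),((611,107),(475,45)),((540,331),(419,287)),((510,123),(371,66))]: two(a,b)
p,q=onz(A,(5,297.5),.125),onz(A,(300,325.5),.125);print("track",p,q,np.arctan2(-(p-q)[0],(p-q)[1]))
# far/near track edges in rackB: strongest horizontal-ish gray/wood boundaries
im=V["rackB"][1];hsv=cv2.cvtColor(im,cv2.COLOR_RGB2HSV);cm=V["rackB"][0]
m=((hsv[...,1]<60)&(hsv[...,2]>110)).astype(np.uint8)*255
m[330:]=0
L=cv2.HoughLinesP(m-cv2.erode(m,np.ones((3,3))),1,np.pi/720,60,minLineLength=140,maxLineGap=8)
for l in L[:,0][:25]:
    p,q=onz(cm,l[:2],.125),onz(cm,l[2:],.125);d=p-q;d*=np.sign(d[1]) if abs(d[1])>abs(d[0]) else np.sign(d[0])
    yw=np.arctan2(-d[0],d[1]) if abs(d[1])>abs(d[0]) else np.arctan2(d[1],d[0]); print(l,p[:2],q[:2],yw)
E
```

```text
[321.75 278.75] [131.75 208.75]
[0.4774 0.0016 0.1823] 0.0002945095377270172
[ 0.6694 -0.1889  0.0063] 0.00038208582946366604
[ 0.361  -0.1209  0.0227] 0.000386404713272176
[ 0.6465 -0.3638  0.0162] 0.00119654120948695
[ 0.3331 -0.3144  0.0152] 0.0006854856515414107
[ 0.6252 -0.239   0.0121] 0.0009080614350211202
track [0.4335 0.3652 0.125 ] [0.3978 0.0277 0.125 ] -0.10519446405055292
[  8 283 178 298] [0.4515 0.5583] [0.4329 0.367 ] -0.09690614855438953
[491 234 539   0] [0.5082 0.0156] [ 0.74   -0.0073] -0.09827498194131944
[ 10 267 196 284] [0.4707 0.5523] [0.45  0.345] -0.09929859522733632
[535 269 610  63] [ 0.4675 -0.038 ] [ 0.6836 -0.0852] -0.21471574180795244
[323 163 337   0] [0.5857 0.2004] [0.7402 0.1866] -0.08898163282829405
[262 289 275 100] [0.4438 0.2703] [0.6489 0.249 ] -0.10344234715597168
[357 241 381  45] [0.5004 0.163 ] [0.7003 0.1431] -0.09934008739622549
[475 236 522   1] [0.506 0.033] [0.7392 0.009 ] -0.10277418901654589
[553 318 628 112] [ 0.4073 -0.0666] [ 0.6368 -0.1117] -0.19375191358498073
[283 221 296  29] [0.5232 0.2442] [0.7148 0.2264] -0.09254510418180
[... 171 characters left out ...]
5439 0.0699] [0.7401 0.0513] -0.09458412116359612
[449 206 485   0] [0.5395 0.0642] [0.7401 0.0446] -0.09744923421570562
[533 314 617  99] [ 0.4124 -0.0427] [ 0.6495 -0.0982] -0.22969121169114606
[414 143 437   0] [0.6061 0.1056] [0.7401 0.0906] -0.11109964442538386
[582 300 639 149] [ 0.4298 -0.0968] [ 0.5997 -0.13  ] -0.19256296432602502
[474 236 522   0] [0.506  0.0341] [0.74   0.0091] -0.10662316089744844
[582 297 638 149] [ 0.4335 -0.0963] [ 0.5997 -0.1289] -0.19403105795852707
[  6 282 170 297] [0.4527 0.5603] [0.4342 0.376 ] -0.10038867749251248
[448 206 477  44] [0.5395 0.0653] [0.7011 0.0487] -0.10220809422531693
[356 239 374  97] [0.5027 0.1641] [0.6517 0.1486] -0.10421347048812558
```

View pics/rackB.png

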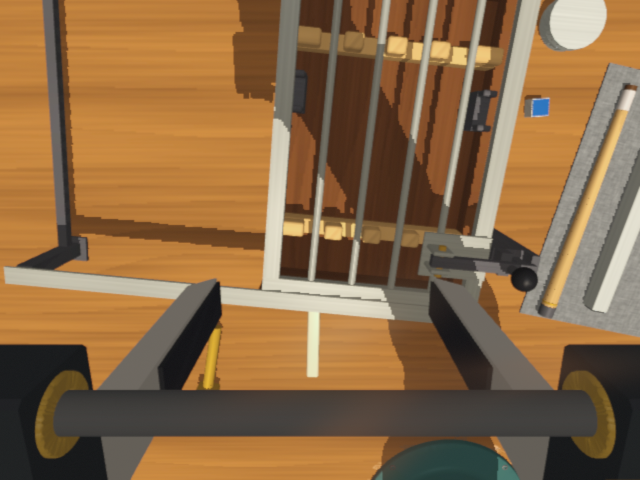

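rackB confirms the knob at (523,279), and the line fits give a rack yaw of about -0.100. The knob height of 182.3 mm matches the text. Next I'll open the gate.

```bash
cat >> h.py <<'E'
YAW=-.100; RW=np.array([[np.cos(YAW),-np.sin(YAW),0],[np.sin(YAW),np.cos(YAW),0],[0,0,1]])
KNOB=np.array([.4774,.0016,.1823])
ORG=KNOB-RW@np.array([-.11,-.14,0]); ORG[2]=0
def W(p): return ORG+RW@np.asarray(p,float)     # rack -> world
def Rk(p): return RW.T@(np.asarray(p,float)-ORG)
def arc(g,th): # knob centre in rack for gate g and latch angle
    a,h=.075,.035; return np.array([-.11,-.065+g-a*np.cos(th)+h*np.sin(th),.147+h*np.cos(th)+a*np.sin(th)])
def st(m=""):
    s=robot.get_state(); print(m,"t%.1f"%s["time"],"tcp",np.round(s["ee_pos"],4),"F",np.round(s["force"],1),"open %.4f"%s["opening"],"grip %.1f"%s["grasp_force"]); return s
E
python3 - <<'E'
from h import *
o=down(YAW+np.pi/2)
print("org",ORG)
gripper_to(.06)
robot.move_ptp(W(arc(0,0)+[0,0,.08]),o)
robot.move_linear(W(arc(0,0)+[0,0,.0]),.1,threshold=15); st()
gripper_to(.0); st("grip")
for th in(.1,.2,.3,.4): robot.move_linear(W(arc(0,th)),.06)
st("lift")
r=robot.move_linear(W(arc(.262,.4)),.1,threshold=30); st("open %s"%r)
shot("scene","open1")
E
```

```text
org [0.60082714 0.12991891 0.        ]
 t8.8 tcp [0.4777 0.0017 0.1825] F [-0.5  0.6  0.9] open 0.0601 grip 0.0
grip t9.4 tcp [0.4774 0.0016 0.182 ] F [-0.4 -0.4  1. ] open 0.0240 grip 30.0
lift t10.6 tcp [0.4794 0.0211 0.2084] F [ 1.3 -0.7 -2.8] open 0.0235 grip 30.0
open False t13.3 tcp [0.5059 0.2826 0.2085] F [ 6.8 -0.6 -1.7] open 0.0233 grip 30.0
```

View pics/open1.png

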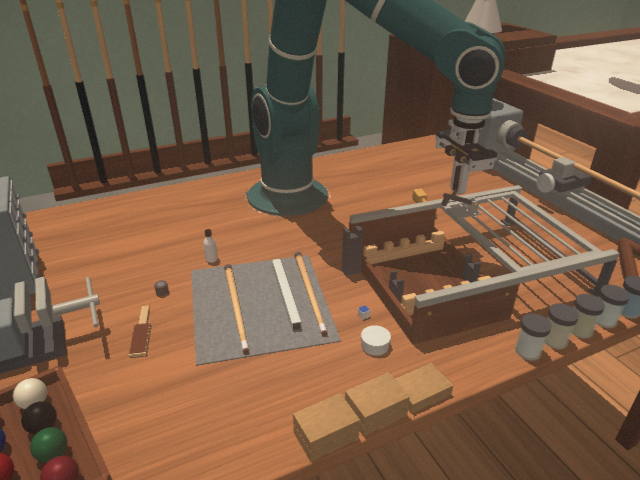

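The picture shows the gate slid back and the shelf clear, with shafts and bar undisturbed. I'll lower the latch, release it, and look at the open rack and the mat from two wrist places each.

```bash
python3 - <<'E'
from h import *
import pickle
for th in(.25,.1,.0): robot.move_linear(W(arc(.262,th)),.06)
gripper_to(.05); robot.move_linear(W(arc(.262,0)+[0,0,.09]),.15); st("released")
out={}
for k,(x,y,yaw) in {"rackC":(.55,.15,0),"rackD":(.55,.03,0),"matC":(.44,-.29,0),"matD":(.44,-.19,0)}.items():
    robot.move_ptp([x,y,.36 if k[0]=="r" else .32],down(yaw)); robot.pause(.3); out[k]=shot("wrist",k)
pickle.dump(out,open("v2.pkl","wb"));st()
a,b=[cv2.imread(f"pics/{k}.png")[:340] for k in("rackC","rackD")]
cv2.imwrite("pics/rackCD.png",cv2.resize(np.vstack([a,b]),None,fx=.88,fy=.88))
a,b=[cv2.imread(f"pics/{k}.png")[:340] for k in("matC","matD")]
cv2.imwrite("pics/matCD.png",cv2.resize(np.vstack([a,b]),None,fx=.88,fy=.88))
E
```

```text
released t15.8 tcp [0.5033 0.262  0.2712] F [0.1 0.6 0. ] open 0.0500 grip 0.0
 t20.6 tcp [ 0.4399 -0.1905  0.3198] F [0.2 0.1 0.5] open 0.0500 grip 0.0
```

View pics/rackCD.png

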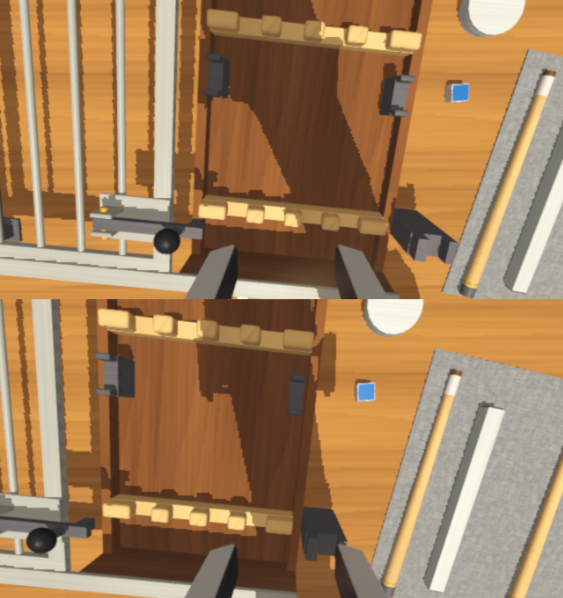

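View pics/matCD.png

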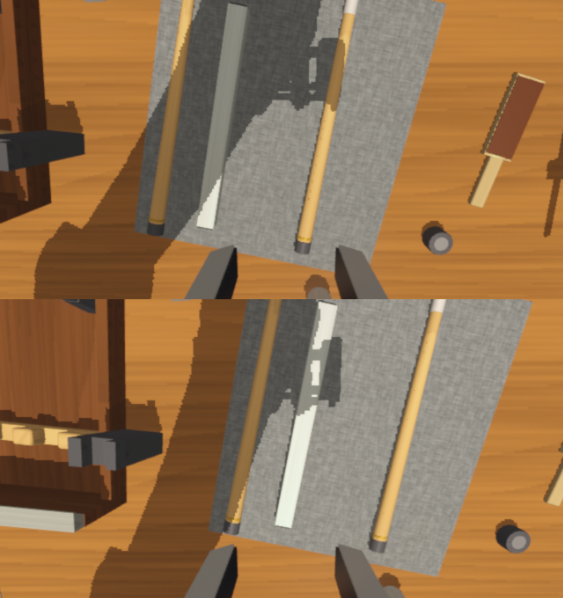

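The top panel shows the open shelf with the teeth, the saddles at (216,77) and (397,95) in the 0.88-scale view C, and the knob at (167,240). The bottom panel shows the shaft collars at C (155,229) and (303,246), and the bar end at (206,224). I'll check the rack model with an overlay and compute the shaft poses.

```bash
python3 - <<'E'
from h import *
import pickle
np.set_printoptions(precision=4,suppress=True)
V=pickle.load(open("v2.pkl","rb"));V1=pickle.load(open("v1.pkl","rb"))
C,D=V["rackC"][0],V["rackD"][0]; P=lambda x,y:np.array([x,y])/.88
for n,a,b in[("far tooth0 .11,0,.07",(308,29),(205,29)),("near tooth0 -.11,0,.07",(291,217),(199,217)),("sadL",(216,77),(115,77)),("sadR",(397,95),(297,95))]:
    x,e=tri([ray(C,P(*a)),ray(D,P(*b))]); print(n,"rack",Rk(x),max(e))
ims=[]
for k in("rackC","rackD"):
    im=cv2.imread(f"pics/{k}.png")
    for X in[(sx*.11,y,.045) for sx in(-1,1) for y in(-.072,-.024,.024,.072)]+[(.05,-.106,.068),(.05,.106,.068)]:
        p=proj(V[k][0],W(X)); cv2.circle(im,tuple(int(v) for v in np.round(p)),2,(255,0,255),-1)
    for X in[(sx*.11+dx,y,.07) for sx in(-1,1) for y in(-.048,0,.048) for dx in(-.009,.009)]:
        p=proj(V[k][0],W(X)); cv2.circle(im,tuple(int(v) for v in np.round(p)),1,(0,255,0),-1)
    ims.append(im[0:300,80:480])
cv2.imwrite("pics/ovl.png",cv2.resize(np.hstack(ims),(800,300)))
MC,MD=V["matC"][0],V["matD"][0];RA,MB=V1["rackA"][0],V1["matB"][0]
def plane(cm,a,b):
    o,d1=ray(cm,a);_,d2=ray(cm,b);n=np.cross(d1,d2);n/=np.linalg.norm(n);return n,n@o
for n,ps in {"s1":[(MC,P(155,229),P(187,10)),(MD,P(232,228),P(272,10)),(RA,(409,316),(472,88)),(MB,(281,270),(331,27))],
 "s2":[(MC,P(303,246),P(350,5)),(MD,P(377,246),P(438,8)),(RA,(540,331),(611,107)),(MB,(419,287),(475,45))],
 "bar":[(MC,P(206,224),P(237,6)),(MD,P(284,225),P(327,6)),(MB,(330,262),(371,66))]}.items():
    N=np.array([plane(*q)[0] for q in ps]);d=np.array([plane(*q)[1] for q in ps])
    u=np.linalg.svd(N)[2][2];u*=np.sign(u[0]);x0=np.linalg.lstsq(np.vstack([N,[1,0,0]]),np.append(d,.5),rcond=None)[0]
    print(n,"axis line pt",x0,"dir",u,"yaw",np.arctan2(u[1],u[0]))
    for cm,a,b in ps: p,q=onz(cm,a,.012),onz(cm,b,.012); print("   ",p[:2],q[:2],"len %.3f yaw %.3f"%(np.linalg.norm(p-q),np.arctan2((q-p)[1],(q-p)[0])))
E
```

```text
far tooth0 .11,0,.07 rack [0.1136 0.0056 0.0454] 2.0517248007756615e-05
near tooth0 -.11,0,.07 rack [-0.1118  0.0018  0.0517] 1.690243821551333e-05
sadL rack [0.05   0.1077 0.0508] 1.886208436905519e-05
sadR rack [ 0.0515 -0.1082  0.0515] 3.5686466659485594e-05
s1 axis line pt [ 0.5    -0.151   0.0163] dir [ 0.9767 -0.2111 -0.0387] yaw -0.2128880770326146
    [ 0.3639 -0.1191] [ 0.6232 -0.1784] len 0.266 yaw -0.225
    [ 0.365  -0.1208] [ 0.6228 -0.1758] len 0.264 yaw -0.210
    [ 0.3563 -0.1232] [ 0.6686 -0.1869] len 0.319 yaw -0.201
    [ 0.3569 -0.1195] [ 0.6686 -0.1889] len 0.319 yaw -0.219
s2 axis line pt [ 0.5    -0.3397  0.0169] dir [ 0.9849 -0.1719 -0.0218] yaw -0.1728410852211072
    [ 0.3404 -0.3129] [ 0.6286 -0.3621] len 0.292 yaw -0.169
    [ 0.3398 -0.3118] [ 0.6247 -0.3628] len 0.289 yaw -0.177
    [ 0.3322 -0.3162] [ 0.6456 -0.3658] len 0.317 yaw -0.157
    [ 0.3312 -0.3149] [ 0.6483 -0.3657] len 0.321 yaw -0.159
bar axis line pt [ 0.5    -0.213   0.0261] dir [ 0.9818 -0.189   0.016 ] yaw -0.19016859628558844
    [ 0.3708 -0.1861] [ 0.6274 -0.2349] len 0.261 yaw -0.188
    [ 0.369  -0.1887] [ 0.6268 -0.2377] len 0.262 yaw -0.188
    [ 0.3686 -0.1884] [ 0.6243 -0.2387] len 0.261 yaw -0.194
```

View pics/ovl.png

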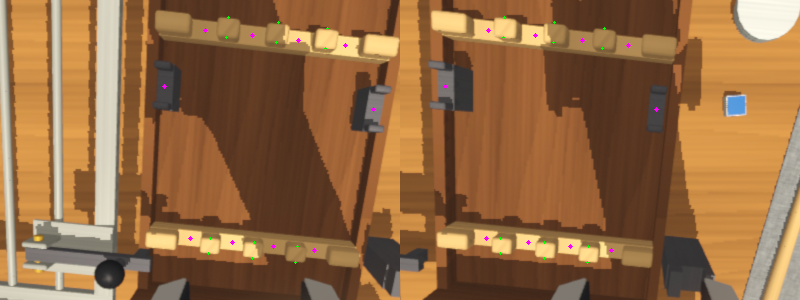

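The overlay fits the notches, tooth tops and saddles to within about 1–2 px. Picking and placing shaft 1.

```bash
cat >> h.py <<'E'
def pick(c,yaw,z,op,off=-.015,lo=.0,hi=.2):
    o=down(yaw); p=np.array([c[0]+off*np.cos(yaw),c[1]+off*np.sin(yaw),z])
    gripper_to(op); robot.move_ptp(p+[0,0,.12],o)
    hit=robot.move_linear(p,.1,threshold=12); st("at pick hit=%s"%hit)
    gripper_to(0); s=st("gripped")
    robot.move_linear(p+[0,0,.19],.15); s=st("lifted"); return s["opening"]
def place(y,z=.066,off=-.015):
    o=down(YAW); robot.move_ptp(W([off,y,.22]),o); st("over")
    robot.move_linear(W([off,y,.09]),.12); hit=robot.move_linear(W([off,y,z]),.04,threshold=6); st("down hit=%s"%hit)
    gripper_to(.034); robot.move_linear(W([off,y,.22]),.15); st("up")
E
python3 - <<'E'
from h import *
op=pick((.513,-.1545),-.211,.025,.036)
if .012<op<.024: place(.024)
shot("scene","p1"); shot("top","t1")
E
```

```text
at pick hit=False t23.2 tcp [ 0.4987 -0.1514  0.0255] F [ 0.3 -0.1 -0.2] open 0.0357 grip 0.0
gripped t23.6 tcp [ 0.4985 -0.1514  0.0252] F [-0.7  0.3  3.3] open 0.0158 grip 30.0
lifted t25.0 tcp [ 0.498  -0.1512  0.2142] F [-0.2 -0.5  0.3] open 0.0159 grip 30.0
over t26.2 tcp [0.5885 0.1535 0.2198] F [ 0.3  0.5 -0.1] open 0.0158 grip 30.0
down hit=True t28.0 tcp [0.588  0.1553 0.067 ] F [-0.3  0.1  5.6] open 0.0158 grip 30.0
up t29.7 tcp [0.5879 0.1551 0.2191] F [-0.  -0.3  0.3] open 0.0345 grip 0.0
```

```bash
python3 -c "
import cv2,numpy as np
a=cv2.imread('pics/p1.png')[170:370,180:530];b=cv2.imread('pics/t1.png')[150:330,190:450]
a=cv2.resize(a,(700,400));b=cv2.resize(b,(288,200))
c=np.zeros((600,700,3),np.uint8);c[:400]=a;c[400:,:288]=b;cv2.imwrite('pics/c1.png',c)"
```

```text
(no output)
```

View pics/c1.png

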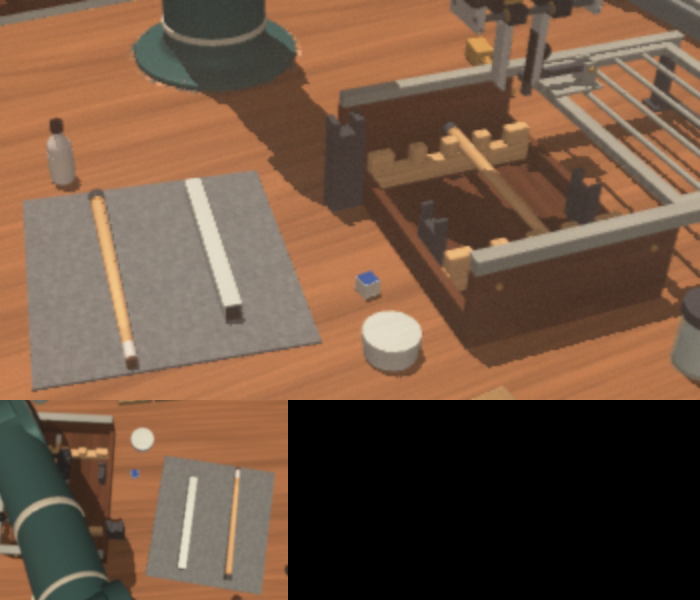

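The shaft lies in notch +24, and shaft 2 and the bar have not moved. Shaft 2 goes to notch −72 next.

```bash
python3 - <<'E'
from h import *
import pickle
op=pick((.490,-.340),-.160,.025,.036)
if .012<op<.024: place(-.072)
robot.move_ptp([.55,.03,.36],down(0)); robot.pause(.2)
a=shot("wrist","rackE")
robot.move_ptp([.48,-.18,.4],down(0)); robot.pause(.2)
b=shot("wrist","matE")
pickle.dump((a,b),open("v3.pkl","wb"))
im=a[1][:,:,::-1].copy()
for y in(.024,-.072):
  for x in(-.16,.16): cv2.circle(im,tuple(int(v) for v in np.round(proj(a[0],W([x,y,.053])))),3,(255,0,255),1)
for x,z in((0,.088),): pass
im2=b[1][:,:,::-1].copy()
c,s=np.cos(-.19),np.sin(-.19)
for t in(-.13,.13): cv2.circle(im2,tuple(int(v) for v in np.round(proj(b[0],[.498+t*c,-.213+t*s,.027]))),3,(255,0,255),1)
cv2.imwrite("pics/c2.png",np.hstack([im[:330,80:480],im2[:330,200:600]]))
E
```

```text
at pick hit=False t33.3 tcp [ 0.4755 -0.3378  0.0256] F [0.1 0.3 0.5] open 0.0363 grip 0.0
gripped t33.7 tcp [ 0.4753 -0.3377  0.0252] F [-1.7  0.9  3.3] open 0.0159 grip 30.0
lifted t35.1 tcp [ 0.4748 -0.3374  0.2141] F [-0.4 -0.2  0. ] open 0.0162 grip 30.0
over t36.7 tcp [0.5789 0.0583 0.2198] F [-0.1  0.2 -0.6] open 0.0160 grip 30.0
down hit=True t38.5 tcp [0.5784 0.0596 0.067 ] F [-0.7  0.3  6.3] open 0.0162 grip 30.0
up t40.1 tcp [0.5783 0.0597 0.2191] F [-0.8 -0.5  0.3] open 0.0341 grip 0.0
```

View pics/c2.png

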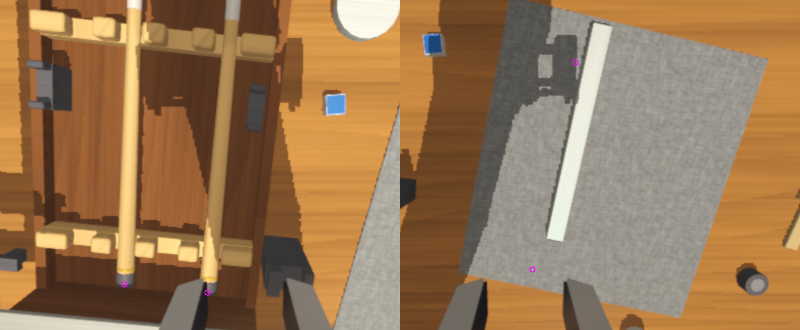

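Both shafts lie in their notches with tips far, collars at the predicted marks. The bar has been knocked aside: its top face now runs from (355,239) to (400,24) in matE. I'll remeasure it with a mask from two views.

```bash
python3 - <<'E'
from h import *
import pickle
np.set_printoptions(precision=4,suppress=True)
_,b=pickle.load(open("v3.pkl","rb"))
robot.move_ptp([.45,-.30,.4],down(0)); robot.pause(.2); c=shot("wrist","matF")
ends=[]
for cm,im in(b,c):
    h=cv2.cvtColor(im,cv2.COLOR_RGB2HSV); m=((h[...,1]<45)&(h[...,2]>175)).astype(np.uint8); m[330:]=0
    cs=cv2.findContours(m,cv2.RETR_EXTERNAL,cv2.CHAIN_APPROX_NONE)[0]
    k=max(cs,key=lambda q:cv2.minAreaRect(q)[1][0]*0+max(cv2.minAreaRect(q)[1])); r=cv2.boxPoints(cv2.minAreaRect(k)); r=r[np.argsort(r[:,1])]
    f,n=r[:2].mean(0),r[2:].mean(0); ends.append((f,n)); p,q=onz(cm,f,.027),onz(cm,n,.027)
    print(f,n,np.linalg.norm(r[0]-r[1]),"ctr",(p+q)/2,"len %.3f yaw %.3f"%(np.linalg.norm(p-q),np.arctan2((p-q)[1],(p-q)[0])))
for i in(0,1): print(tri([ray(b[0],ends[0][i]),ray(c[0],ends[1][i])]))
E
```

```text
[402.7941  24.1765] [354.8412 239.9647] 19.198322 ctr [ 0.538  -0.2429  0.027 ] len 0.259 yaw -0.191
[272.6487 143.6081] [260.4054 217.0676] 17.261904 ctr [ 0.4567 -0.2267  0.027 ] len 0.093 yaw -0.198
(array([ 0.5555, -0.2432,  0.3724]), [np.float64(0.05082684727066423), np.float64(0.050826847270664215)])
(array([ 0.4115, -0.218 ,  0.03  ]), [np.float64(1.1044338088123386e-05), np.float64(1.1044338088190544e-05)])
```

The near end triangulates at z = 30 mm, against 27 mm expected. The position agrees with the first view: centre (0.538, −0.243), yaw −0.191.

```bash
python3 - <<'E'
from h import *
op=pick((.538,-.2429),-.191,.025,.046,off=0)
if .018<op<.027:
    o=down(YAW+np.pi/2)
    p=robot.get_state()["ee_pos"]; robot.move_linear([p[0],p[1],.29],.2)
    robot.move_ptp(W([.05,0,.29]),o); s=st("over")
    robot.move_linear(W([.05,0,.125]),.15)
    hit=robot.move_linear(W([.05,0,.0885]),.04,threshold=6); s=st("down hit=%s"%hit); print(Rk(s["ee_pos"]))
    if s["ee_pos"][2]<.094:
        gripper_to(.046); robot.move_linear(W([.05,0,.25]),.15); st("up")
        robot.move_ptp([.5,.05,.40],down(0)); robot.pause(.2)
shot("scene","p3"); a=shot("wrist","rackG")
im=a[1][:,:,::-1].copy()
for X in((.05,-.13,.092),(.05,.13,.092)): cv2.circle(im,tuple(int(v) for v in np.round(proj(a[0],W(X)))),3,(255,0,255),1)
cv2.imwrite("pics/c3.png",np.hstack([im[:330,80:480],cv2.imread("pics/p3.png")[150:480,240:640]]))
E
```

```text
at pick hit=False t45.8 tcp [ 0.5383 -0.2431  0.0256] F [-0.5 -0.3 -0.3] open 0.0461 grip 0.0
gripped t46.3 tcp [ 0.5381 -0.2429  0.0252] F [-0.9 -0.1  3.9] open 0.0215 grip 30.0
lifted t47.7 tcp [ 0.5376 -0.2428  0.2141] F [ 0.1 -0.1 -1.4] open 0.0218 grip 30.0
over t49.7 tcp [0.6508 0.1234 0.2897] F [-0.1 -0.5 -1.5] open 0.0215 grip 30.0
down hit=True t51.7 tcp [0.6503 0.1249 0.0901] F [-0.7  0.   6.5] open 0.0220 grip 30.0
[ 4.97209666e-02 -7.68813427e-05  9.00750803e-02]
up t53.5 tcp [0.6502 0.1248 0.2491] F [ 0.4 -0.2  0.3] open 0.0462 grip 0.0
```

View pics/c3.png

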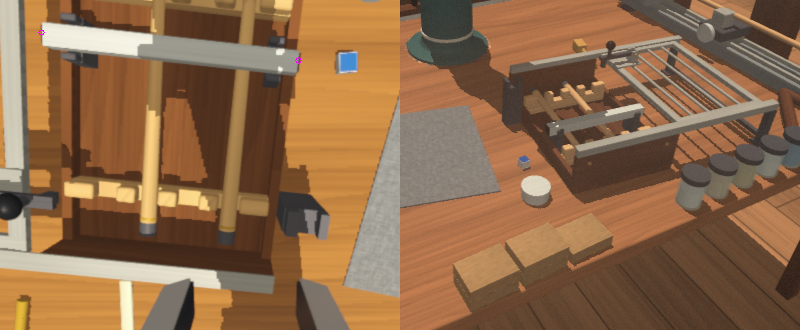

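The bar lies in both saddles with its ends on the predicted marks, and the knob is at the open position. Closing the gate.

```bash
python3 - <<'E'
from h import *
cm,im=shot("wrist")
o=down(YAW+np.pi/2); g=.262
print("knob px pred",proj(cm,W(arc(g,0))),"view had (88,206)")
gripper_to(.05)
robot.move_ptp(W(arc(g,0)+[0,0,.08]),o)
hit=robot.move_linear(W(arc(g,0)),.1,threshold=12); st("at %s"%hit)
gripper_to(.0); st("grip")
for th in(.1,.2,.3,.4): robot.move_linear(W(arc(g,th)),.06)
st("lift")
r=robot.move_linear(W(arc(.02,.4)),.1,threshold=30); st("near shut %s"%r)
if not r:
    r=robot.move_linear(W(arc(-.003,.4)),.04,threshold=15); s=st("shut %s"%r); print(Rk(s["ee_pos"])-arc(0,.4))
shot("scene","p4")
E
```

```text
knob px pred [ 87.84282558 206.23194626] view had (88,206)
at False t57.2 tcp [0.5038 0.2625 0.1826] F [-0.1  0.3 -0.1] open 0.0499 grip 0.0
grip t57.8 tcp [0.5039 0.2623 0.1822] F [ 3.8 -0.5  0.7] open 0.0235 grip 30.0
lift t59.0 tcp [0.5059 0.2814 0.2083] F [ 7.1 -2.3 -1.6] open 0.0231 grip 30.0
near shut False t61.5 tcp [0.4814 0.0411 0.2082] F [ 5.8 -0.2 -3.5] open 0.0235 grip 30.0
shut False t62.2 tcp [0.4791 0.0188 0.208 ] F [ 6.8  3.2 -7.6] open 0.0234 grip 30.0
[-6.43345198e-05 -2.25508031e-03 -4.13401071e-04]
```

```bash
python3 - <<'E'
from h import *
for th in(.3,.2,.1,.02): robot.move_linear(W(arc(-.0015,th)),.05)
s=st("lowered"); print(Rk(s["ee_pos"])-arc(0,0))
gripper_to(.05); robot.pause(.3); robot.move_linear(W(arc(0,0)+[0,0,.1]),.12); st("up")
robot.move_ptp([.48,-.12,.42],down(0)); robot.pause(.3)
a=shot("wrist","end"); S=shot("scene","p5")
im=a[1][:,:,::-1].copy();q=proj(a[0],W(arc(0,0)));print("knob pred",q, "if 10mm open",proj(a[0],W(arc(.01,0))),"if up .22",proj(a[0],W(arc(0,.22))))
cv2.circle(im,tuple(int(v) for v in np.round(q)),2,(255,0,255),-1)
x,y=np.round(proj(S[0],KNOB)).astype(int); sc=S[1][y-50:y+115,x-60:x+140,::-1]
cv2.imwrite("pics/c5.png",np.hstack([im[:330,:400],cv2.resize(sc,(400,330))]))
E
```

```text
lowered t63.5 tcp [0.4773 0.0005 0.1831] F [ 2.6 -1.4 -1.1] open 0.0233 grip 30.0
[-3.61376935e-05 -1.07300634e-03  1.12985261e-03]
up t65.4 tcp [0.4771 0.0016 0.2814] F [0.  0.6 0.5] open 0.0498 grip 0.0
knob pred [196.07983017 208.67933712] if 10mm open [185.48125759 207.63090407] if up .22 [180.73046567 210.9158018 ]
```

View pics/c5.png

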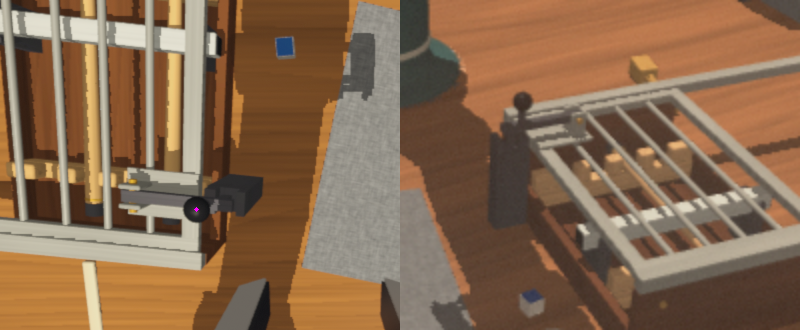

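The knob sits exactly on its shut and latched prediction at (196,209). The bar and both shafts are in place under the gate, so I'm handing in.

```bash
python3 -c "
from rig import robot, viewer, workorder, gripper_to
print(workorder.sign_off())"
```

```text
the job is handed in; nothing more can be done
None
```

I handed the job in: both shafts present are in their notches with tips at the far end, the retaining bar is centred in its saddles, and the gate is shut with the latch down (checked in the last pictures; the hand-in returned no verdict).

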